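# Pull the floating mould plate into line with the tapered pin

### The job

Take the tapered alignment pin by its square head out of the rack and drive it down through the hole near the edge of the floating mould plate and on through the lower block under it, so that it draws the plate into line; leave it fully home with its collar flat on the plate. Feel your way: never force the pin, keeping its load on the lower block under about 20 N and setting the collar down gently. Do not push on the die with the gripper, and leave the straight dowel, the wrench and the brass spacer where they are.

Things in the scene. Friction and masses are not known exactly. Their poses are not given: they have to be found in the camera images.
- pin: Plain steel tapered alignment pin, 127 mm long, 0.35 to 0.65 kg, hung upright in one of the rack's two holes. Origin on its axis at the underside of its collar, z up to the head. Above: collar 44 mm across, 6 mm thick, then a square head 22 x 22 mm (flats facing x and y), 45 mm tall, its top 51 mm above the origin.
- pin_tip (a point): Tip of the tapered pin, on its axis 76 mm below the collar's underside. From the collar down: straight shank 32 mm across for 26 mm, then a taper from 32 to 7 mm across over 49 mm, blunt end.
- plate_hole (a point): Centre of the 34 mm through hole in the floating mould plate, at the plate's top face, 95 mm above the table; z up, axes parallel to the die's. A crescent of the lower block shows through it. Hole faces are greased (friction about 0.25). Nothing within 80 mm of it stands more than 7 mm above the plate.
- die: Fixed die set: steel shoe 310 x 250 x 15 mm, origin at the centre of its underside; two guide pillars 115 mm tall at its +x corners. It carries the bed and, on that, the floating plate.
- rack: Fixed aluminium rack 90 x 190 mm, 100 mm high, top plate 10 mm thick with two 36 mm through holes 50 mm either side of its centre along y; the pin hangs by its collar in one, the dowel in the other, either way round. Origin at the centre of its underside.
- dowel: Straight steel dowel hung in the other rack hole: 32 mm shank 45 mm long, the same 44 mm collar, and a short round head 22 mm across, top 24 mm above the collar's underside. Origin on its axis at the underside of its collar. Leave it.
- wrench: Steel wrench about 180 mm long lying on the table; origin under its middle. Leave it.
- spacer: Brass spacer ring 48 mm across, 12 mm high, lying on the table; origin at the centre of its underside. Leave it.
- plate: Floating mould plate, dark steel 270 x 220 mm, 16 mm thick, bright ringed disc 166 mm across on top. Origin at the centre of its underside; its hole is 85 mm towards -x at y = 0. It cannot lift or turn but slides up to 16 mm along the die's x and y when pushed with about 5 N along either, and stays where it is left.
- bed: Fixed bed on the shoe, under the plate: origin at the die's centre on the shoe's top, side rails and the lower block, 62 mm thick, 1 mm under the plate, immovable, with a like 34 mm hole whose place is not measured: its centre is 9.5 to 12 mm off the plate's hole at the start, in any direction. Home, the shank reaches 9 mm into it, with 4 mm free under the tip.

How it is judged:
On the way, in this order (a step that is already met when the one before it is completed fails the run):
1. the tapered pin is lifted clear of the rack (height (world z) of pin_tip above 0.11 m), for 0.1 s.
2. the pin's tip is in the plate's hole (z of pin_tip in the frame of plate_hole below -0.008 m and horizontal distance between pin_tip and plate_hole below 0.016 m), for 0.05 s.
At the end, for the whole second after the job is handed in: The tapered pin stands through plate and lower block, upright within 0.06 rad, its collar's underside within 2 mm of the plate's top and its axis within 3.5 mm of the plate hole's centre, at rest and released (z of pin in the frame of plate_hole below 0.002 m and horizontal distance between pin and plate_hole below 0.0035 m and angle between pin's own z axis and vertical below 0.06 rad and linear speed of pin below 0.01 m/s); the robot touches nothing.
It fails at once if the pin is forced: more than 22 N between the pin and the bed with its lower block (contact force between pin and bed above 22 N).
It fails at once if the pin is rammed down: more than 70 N between the pin and the plate (contact force between pin and plate above 70 N).
It fails at once if the gripper or arm pushes on the die with more than 5 N (contact force between any of the fingers, the arm and die above 5 N).
It fails at once if the dowel, the wrench or the spacer is moved by more than 30 mm (distance of any of dowel, wrench, spacer from where it was at the start of the episode above 0.03 m).
It also fails if it takes over 67 s, if anything falls off the work surface, if the arm or the gripper's body presses on something with over 40 N, if the wrist force passes 120 N, or if a joint passes its speed limit or range.

### The arm

A 6-joint arm with a two-finger parallel gripper is mounted at the origin on the work surface. World frame = base frame: x ahead of the robot, y to its left, z up, the work surface at z = 0. Lengths are in m, angles in rad, forces in N, time in s.
With the tool pointing down it reaches from about 0.35 to 0.975 m from the base axis. Payload 4.9 kg.
Tool frame: the origin (TCP) lies midway between the tips of the shut fingers; the grasp point (between the pads) lies 19 mm behind it; z points along the fingers, y is the direction in which the jaws open and shut (so a half turn about z gives the same grasp; the last joint's range is limited). The gripper opens to 85 mm and grips with 20 to 120 N. Pads are 22 mm wide; open, the fingers measure 114 mm over their backs; the gripper's body (76 mm by 85 mm) begins 54 mm behind the grasp point. The pads swing forward as they close: fully open they stand 13 mm farther back than shut.
Start: joints at [1.086, 0.053, 1.613, -0, 1.476, -0.119], TCP at [0.224, 0.584, 0.231] pointing down, gripper open.
Joint ranges: [-3.01, 3.01], [-1.01, 2.22], [0.06, 2.58], [-1.02, 4.17], [0.09, 2.62], [-3.14, 3.14]. Speed limits (rad/s): [2.57, 2.57, 3.14, 3.14, 3.14, 3.14].

### API

Orientations are given as [roll, pitch, yaw] about the fixed x, y, z axes, in that order (R = Rz(yaw) Ry(pitch) Rx(roll)).
In Python, from station import env gives the robot as it stands.
- The arm moves only by the tool arm_command, never from a script. Its argument "targets" is a list of rows, each a list of 7 numbers: the turn, a rotation vector about the tool's x, y, z in rad, then the shift along the tool's x, y, z in mm, then the closure, from -1 (fully open) to 1 (shut). In form: [[ax, ay, az, tx, ty, tz, jaw], ...]. A call has 1 to 8 rows; each row is the pose to reach, as a shift and turn from the pose measured when the call began, along the tool's axes at that moment; what a row does not reach only later rows make up. A row lasts 1/8 s, in which the tool goes at most 62.5 mm and 10.7 degrees, less where a joint would pass 70% of its speed; a pose out of reach is approached as far as the arm can. A call with a gripper value outside its range is refused whole. The fingers move at their own pace and stop on an object; the grip force is fixed at half the most. Time passes only in rows, so rows that repeat a pose let the fingers close. It gives the time, the measured TCP pose, the force and the opening at its end, in the units of the state.
- env.observe(): the state, without advancing time (a new reading comes with each control period).
- env.capture(name): name is "side" or "top"; returns a dict with "image" (420x560x3 uint8, red, green, blue), "K" (3x3 intrinsics, pixels), "position" and "attitude" of the camera in the world. Camera axes: x right, y down, z forward; pixel columns grow to the right and rows downward; lengths in m; the calibration is good to about 2 mm. A picture is of the moment at which its call begins. There is no depth.
- env.hand_in(): hands the job in, once; it reports no verdict.
The state is a dict: "t": time; "q": joint angles; "qvel": joint speeds; "effort": joint torques, N m; "eef_pos": TCP position; "tool_rot": TCP orientation; "wrist_force": force on the tool from outside, world axes, zero at the start; "ft_torque": the same for the moment, N m; "finger_gap": finger opening in m.
Only numpy, scipy, OpenCV 4.12 (cv2) and the standard library are available. Lean on these libraries where they do the work, as an engineer would, in place of code of your own. Each camera call takes 0.05 s, during which the arm holds its last target.

## Working session

There is one attempt and no reset: what is moved stays moved. The work goes in short steps, Python scripts to look and compute and a tool call to move; the robot and the scene stay as the last step left them, time stands still between calls to the robot, and variables do not carry over. Pictures are saved under pics/ and viewed, and the job is handed in when it is done.

Besides the shell and the picture viewer there is one more tool, called after ">>>" by a JSON object that holds its "op" and its "data". arm_command: Moves the arm, as the interface text tells. Its arguments: {"type":"object","properties":{"targets":{"type":"array","items":{"type":"array","items":{"type":"number"}}}},"required":["targets"]}

```bash
mkdir -p pics; ls
python3 - <<'E'
from station import env
import cv2
s=env.observe()
print({k:s[k] for k in s})
for n in("side","top"):
    c=env.capture(n);cv2.imwrite(f"pics/{n}0.png",c["image"][:,:,::-1]);print(n,c["K"],c["position"],c["attitude"])
E
```

```text
pics
{'t': 0.0, 'q': array([ 1.08599297e+00,  5.33943230e-02,  1.61431025e+00,  2.46374000e-05,
        1.47602237e+00, -1.18975412e-01]), 'qvel': array([ 2.01837733e-03, -4.12801582e-04, -5.37640749e-05,  1.72987549e-04,
        9.49939842e-04, -2.18338993e-04]), 'effort': array([ 1.75445424e-03, -3.93672252e+01, -3.70184433e+01,  4.51239123e-05,
        6.72900627e-03, -1.77163867e-05]), 'eef_pos': array([0.22325704, 0.58308407, 0.23003011]), 'tool_rot': array([-3.13947637e+00, -2.77676753e-04,  2.77576205e+00]), 'wrist_force': array([-0.21067885,  0.0381079 ,  1.08288044]), 'ft_torque': array([-0.02457106,  0.0300058 , -0.02220749]), 'finger_gap': 0.08516351255401929}
side [[487.74427504   0.         270.38521096]
 [  0.         487.74427504 208.33020064]
 [  0.           0.           1.        ]] [ 0.47808929 -0.64513307  0.51758041] [-2.08038028  0.01950947 -0.12339752]
top [[401.08140309   0.         285.58711058]
 [  0.         401.08140309 213.34461737]
 [  0.           0.           1.        ]] [0.47012534 0.06888722 0.7285628 ] [-2.99927136 -0.01120076 -1.57801034]
```

View pics/top0.png

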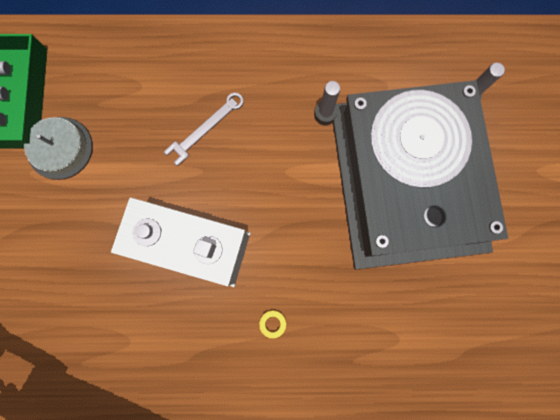

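View pics/side0.png

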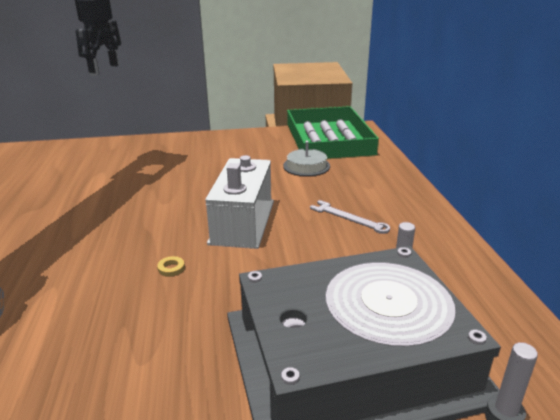

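The pin (square head) is at about (206,249) in the top view, and the dowel is at about (147,232). The plate hole is at about (434,215), with a lit crescent inside it. I'll zoom in and measure.

```bash
cat > h.py <<'E'
import numpy as np,cv2
from scipy.spatial.transform import Rotation as R
from station import env
def ray(c,u,v):
    d=R.from_euler('xyz',c["attitude"]).as_matrix()@np.linalg.inv(c["K"])@np.array([u,v,1.]);return np.array(c["position"]),d
def atz(c,u,v,z):
    p,d=ray(c,u,v);return p+d*(z-p[2])/d[2]
def proj(c,P):
    q=R.from_euler('xyz',c["attitude"]).as_matrix().T@(np.array(P)-c["position"]);q=c["K"]@q;return q[:2]/q[2]
def crop(c,name,u0,v0,u1,v1,k):
    cv2.imwrite(f"pics/{name}.png",cv2.resize(c["image"][v0:v1,u0:u1,::-1],None,fx=k,fy=k,interpolation=cv2.INTER_CUBIC))
E
python3 - <<'E'
import cv2,numpy as np
a=cv2.imread('pics/top0.png');b=cv2.imread('pics/side0.png')
def z(i,u,v,w,h,k): return cv2.resize(i[v:v+h,u:u+w],None,fx=k,fy=k,interpolation=cv2.INTER_CUBIC)
o=np.vstack([np.hstack([z(a,170,215,80,60,5),z(a,400,185,80,60,5)]),np.hstack([z(b,200,150,80,60,5),z(b,255,290,80,60,5)])])
cv2.imwrite('pics/z0.png',o)
E
```

```text
(no output)
```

View pics/z0.png

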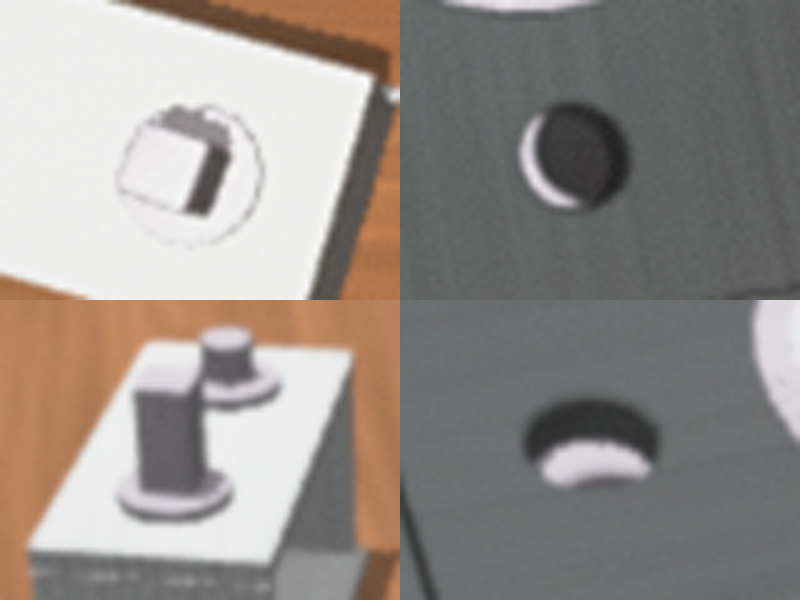

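Run:
```python
from h import *
T=dict(K=np.array([[401.08140309,0,285.58711058],[0,401.08140309,213.34461737],[0,0,1]]),position=np.array([0.47012534,0.06888722,0.7285628]),attitude=[-2.99927136,-0.01120076,-1.57801034])
S=dict(K=np.array([[487.74427504,0,270.38521096],[0,487.74427504,208.33020064],[0,0,1]]),position=np.array([0.47808929,-0.64513307,0.51758041]),attitude=[-2.08038028,0.01950947,-0.12339752])
def zt(x,y,q):
    o={'a':(170,215,0,0),'b':(400,185,400,0),'c':(200,150,0,300),'d':(255,290,400,300)}[q]
    return o[0]+(x-o[2]+.5)/5-.5,o[1]+(y-o[3]+.5)/5-.5
print('collar T',atz(T,*zt(190,175,'a'),.106))
cs=[(150,123),(210,140),(187,212),(117,190)]
p=[atz(T,*zt(*c,'a'),.151) for c in cs];print('head T',np.mean(p,0))
for i in range(4):
    d=(p[(i+1)%4]-p[i])[:2];print(np.hypot(*d),np.degrees(np.arctan2(d[1],d[0])))
print('head S',atz(S,*zt(168,381,'c'),.151),'collar S',atz(S,*zt(175,494,'c'),.106))
print('hole T',atz(T,*zt(574,157,'b'),.095),'S',atz(S,*zt(592.5,443,'d'),.095))
print('disc T',atz(T,422,138,.097),'S',atz(S,389,298,.097))
# rack edges in top: corners at z=.1
for c in [(130,198),(247,234),(232,287),(112,250)]: print('rack',atz(T,*c,.1))
print('dowel',atz(T,148,233,.106))
# seam : project pin measurement for the check
print(proj(S,[*np.mean(p,0)[:2],.151]))
for c in[(360,103),(470,91),(497,227),(382,241)]: print('screw',atz(T,*c,.098))
```

```text
collar T [0.50338488 0.18215535 0.106     ]
head T [0.50355559 0.18088171 0.151     ]
0.01802144768367018 -106.10688810134826
0.021446090853433363 163.2718550651544
0.021113342318192993 72.35253994242476
0.021139032782280485 -25.134124327356755
head S [0.50406944 0.17618886 0.151     ] collar S [0.5039822  0.17341809 0.106     ]
hole T [ 0.55522945 -0.17710517  0.095     ] S [ 0.55633462 -0.18065514  0.095     ]
disc T [ 0.68424362 -0.16365042  0.097     ] S [ 0.68753618 -0.16270414  0.097     ]
rack [0.5860971  0.30763841 0.1       ]
rack [0.52772554 0.12201726 0.1       ]
rack [0.44599212 0.14457407 0.1       ]
rack [0.50406846 0.33160413 0.1       ]
dowel [0.5296816  0.27493467 0.106     ]
[232.77582349 164.78311676]
screw [ 0.74445643 -0.06347709  0.098     ]
screw [ 0.76510008 -0.24830019  0.098     ]
screw [ 0.53661164 -0.27484067  0.098     ]
screw [ 0.51552073 -0.09056232  0.098     ]
```

```bash
cat > fit.py <<'E'
from h import *
from scipy.optimize import least_squares
T=dict(K=np.array([[401.08140309,0,285.58711058],[0,401.08140309,213.34461737],[0,0,1]]),position=np.array([0.47012534,0.06888722,0.7285628]),attitude=[-2.99927136,-0.01120076,-1.57801034])
S=dict(K=np.array([[487.74427504,0,270.38521096],[0,487.74427504,208.33020064],[0,0,1]]),position=np.array([0.47808929,-0.64513307,0.51758041]),attitude=[-2.08038028,0.01950947,-0.12339752])
T['image']=cv2.imread('pics/top0.png');S['image']=cv2.imread('pics/side0.png')
wins=[(T,418,200,34,34),(S,276,304,38,32)]
k=4;D=[]
for c,u0,v0,w,h in wins:
    g=cv2.cvtColor(c['image'],cv2.COLOR_BGR2GRAY)[v0:v0+h,u0:u0+w].astype(float)
    uu,vv=np.meshgrid(u0-.5+(np.arange(w*k)+.5)/k,v0-.5+(np.arange(h*k)+.5)/k)
    Rm=R.from_euler('xyz',c['attitude']).as_matrix()
    d=np.stack([uu,vv,np.ones_like(uu)],-1)@np.linalg.inv(c['K']).T@Rm.T
    pl=[]
    for z in(.095,.079,.078):
        pl.append(c['position'][:2]+d[...,:2]*((z-c['position'][2])/d[...,2])[...,None])
    D.append((g,pl,w,h))
sg=lambda x:1/(1+np.exp(-np.clip(x/.0003,-50,50)))
ins=lambda P,c:sg(.017-np.hypot(P[...,0]-c[0],P[...,1]-c[1]))
def model(p,i):
    g,pl,w,h=D[i]
    c=p[2+2*i:4+2*i];b=c+p[0:2];sh=p[6:8];A,B,pc,dk=p[8+4*i:12+4*i]
    top=ins(pl[0],c)
    lit=top*ins(pl[1],c)*(1-ins(pl[2],b))*ins(pl[2],c+sh)
    im=(1-top)*pc*100+top*dk*100+lit*A*100
    im=cv2.GaussianBlur(im,(0,0),k*abs(B)+.1)
    return cv2.resize(im,(w,h),interpolation=cv2.INTER_AREA)
def res(q):
    p=q*sc
    return np.concatenate([np.clip((model(p,i)-D[i][0]),-60,60).ravel() for i in(0,1)])
sc=np.r_[np.full(8,.001),np.ones(8)]
best=None
for off in [(4,-10),(8,-7),(-4,-10),(0,-11)]:
  for sh in [(0,0),(3,0),(0,-3)]:
    p0=np.r_[np.array(off),555.2,-177.1,556.3,-180.6,sh,1.5,.5,1,.5,1.5,.5,1,.5].astype(float)
    r=least_squares(res,p0,loss='soft_l1',f_scale=8,diff_step=1e-4,x_scale=np.r_[np.ones(8),np.full(8,.2)])
    print(off,sh,r.cost.round(0),r.x[:8].round(2),r.x[8:].round(2))
    if best is None or r.cost<best.cost:best=r
o=[]
for i in(0,1):
    o.append(np.hstack([cv2.resize(x.astype(np.float32),(38*8,32*8),interpolation=cv2.INTER_NEAREST) for x in(D[i][0],model(best.x*sc,i))]))
cv2.imwrite('pics/fit.png',np.clip(np.vstack(o),0,255))
E
python3 fit.py
```

```text
(4, -10) (0, 0) 31988.0 [   4.48  -10.72  555.61 -177.01  556.37 -179.57    1.85    1.76] [1.62 0.49 0.99 0.54 1.8  1.15 1.11 0.52]
(4, -10) (3, 0) 31988.0 [   4.48  -10.72  555.61 -177.01  556.37 -179.57    1.85    1.76] [1.62 0.49 0.99 0.54 1.8  1.15 1.11 0.52]
(4, -10) (0, -3) 31988.0 [   4.48  -10.72  555.61 -177.01  556.37 -179.57    1.85    1.77] [1.62 0.49 0.99 0.54 1.8  1.15 1.11 0.52]
(8, -7) (0, 0) 31988.0 [   4.48  -10.72  555.61 -177.01  556.37 -179.57    1.85    1.76] [1.62 0.49 0.99 0.54 1.8  1.15 1.11 0.52]
(8, -7) (3, 0) 31988.0 [   4.48  -10.72  555.61 -177.01  556.37 -179.57    1.85    1.76] [1.62 0.49 0.99 0.54 1.8  1.15 1.11 0.52]
(8, -7) (0, -3) 32702.0 [   4.23  -10.8   555.78 -176.98  556.57 -179.65   -0.93    5.19] [1.61 0.49 0.99 0.54 1.77 1.12 1.11 0.52]
(-4, -10) (0, 0) 32702.0 [   4.23  -10.8   555.78 -176.98  556.57 -179.65   -0.93    5.19] [1.61 0.49 0.99 0.54 1.77 1.12 1.11 0.52]
(-4, -10) (3, 0) 32702.0 [   4.23  -10.8   555.78 -176.98  556.57 -179.65   -0.93    5.19] [1.61 0.49 0.99 0.54 1.77 1.12 1.11 0.52]
(-4, -10) (0, -3) 32702.0 [   4.23  -10.79  555.78 -176.98  556.57 -179.65   -0.93    5.2 ] [1.61 0.49 0.99 0.54 1.77 1.12 1.11 0.52]
(0, -11) (0, 0) 31988.0 [   4.48  -10.72  555.61 -177.01  556.37 -179.57    1.85    1.76] [1.62 0.49 0.99 0.54 1.8  1.15 1.11 0.52]
(0, -11) (3, 0) 32702.0 [   4.23  -10.8   555.78 -176.98  556.57 -179.65   -0.93    5.19] [1.61 0.49 0.99 0.54 1.77 1.12 1.11 0.52]
(0, -11) (0, -3) 32702.0 [   4.23  -10.8   555.78 -176.98  556.57 -179.65   -0.93    5.2 ] [1.61 0.49 0.99 0.54 1.77 1.12 1.11 0.52][ WARN:0@15.716] global loadsave.cpp:1063 imwrite_ Unsupported depth image for selected encoder is fallbacked to CV_8U.
```

View pics/fit.png

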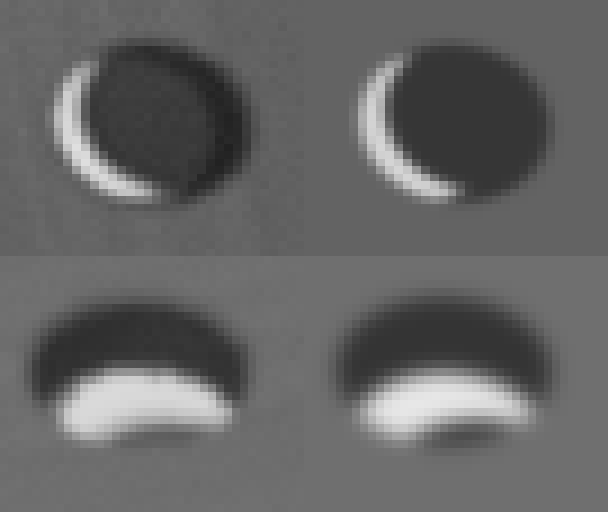

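```bash
cat >> h.py <<'E'
def plan(P,jawdeg=None):
    s=env.observe();Rm=R.from_euler('xyz',s['tool_rot'])
    sh=Rm.inv().apply(np.array(P)-s['eef_pos'])*1000
    out=None
    if jawdeg is not None:
        Rt=R.from_euler('xyz',[np.pi,0,np.radians(jawdeg+90)])
        out=(Rm.inv()*Rt).as_rotvec()
    print('t',round(s['t'],2),'tcp',(s['eef_pos']*1000).round(1),'rot',s['tool_rot'].round(4),'F',s['wrist_force'].round(1),'M',s['ft_torque'].round(2),'gap',round(s['finger_gap']*1000,1))
    print('turn',out,'shift',sh.round(1))
E
python3 -c "
from h import *
plan([.5035,.1805,.2],72.5)"
```

```text
t 0.1 tcp [223.3 583.1 230.2] rot [-3.1398e+00 -2.0000e-04  2.7758e+00] F [ 0.1 -0.1 -0.1] M [-0.04  0.01 -0.05] gap 85.4
turn [-0.00182342 -0.00026126 -0.06037015] shift [-405.7 -275.7   30.6]
```

>>> {"op": "arm_command", "data": {"targets": [[0,0,-0.06,-52,-35,0,-1],[0,0,-0.06,-104,-70,0,-1],[0,0,-0.06,-156,-106,5,-1],[0,0,-0.06,-208,-141,10,-1],[0,0,-0.06,-260,-176,15,-1],[0,0,-0.06,-312,-212,20,-1],[0,0,-0.06,-364,-247,30,-1],[0,0,-0.06,-405.7,-275.7,30,-1]]}}

```text
t: 1.1
eef_pos: [0.5037, 0.1783, 0.1992]
tool_rot: [-3.139, -0.002, 2.835]
wrist_force: [-0.0, 0.8, -0.2]
finger_gap: 0.0852
```

>>> {"op": "arm_command", "data": {"targets": [[0,0,0,0,0,0,-1],[0,0,0,0,0,0,-1]]}}

```text
t: 1.35
eef_pos: [0.5031, 0.1785, 0.1986]
tool_rot: [-3.139, -0.003, 2.834]
wrist_force: [-1.2, -0.1, -0.0]
finger_gap: 0.0851
```

Run:
```python
from h import *
plan([.5035,.1805,.115],72.5)
c=env.capture("side");cv2.imwrite("pics/s1.png",c["image"][:,:,::-1])
```

```text
t 1.35 tcp [503.1 178.5 198.6] rot [-3.1387 -0.0035  2.8345] F [-1.2 -0.1 -0. ] M [ 0.03 -0.03 -0.  ] gap 85.1
turn [-0.00290658 -0.00349096 -0.00166623] shift [-0.   2.3 83.6]
```

View pics/s1.png

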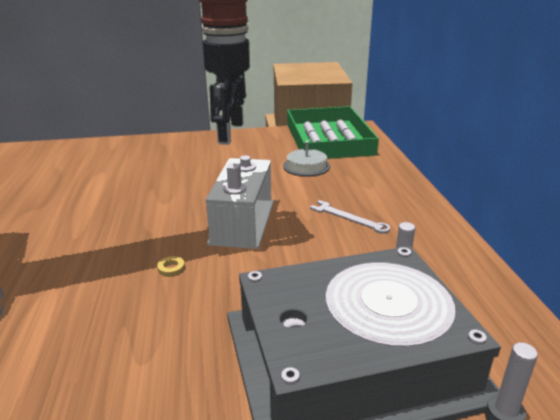

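Run:
```python
from h import *
c=env.capture("side");s=env.observe()
print(proj(c,s['eef_pos']),proj(c,[.5035,.1805,.151]))
crop(c,'s1z',180,80,280,200,6)
```

```text
[230.93545025 140.56893838] [232.75726896 164.86909905]
```

View pics/s1z.png

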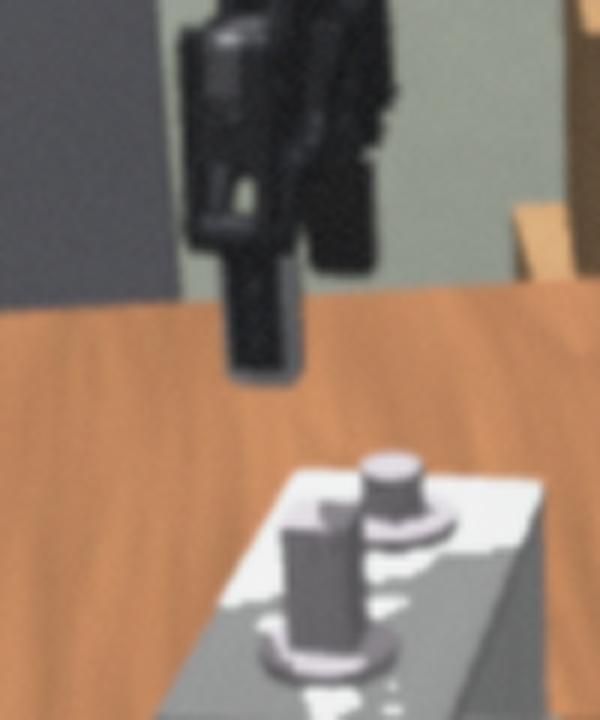

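Near and far fingertips are at about (224,142) and (237,125). Their midpoint matches the projected TCP (231,141), so the gripper is centred over the head. Next I descend and grip.

>>> {"op": "arm_command", "data": {"targets": [[-0.003,-0.003,0,0,2.3,20,-1],[-0.003,-0.003,0,0,2.3,45,-1],[-0.003,-0.003,0,0,2.3,65,-1],[-0.003,-0.003,0,0,2.3,78,-1],[-0.003,-0.003,0,0,2.3,84,-1],[-0.003,-0.003,0,0,2.3,84,-1]]}}

```text
t: 2.2
eef_pos: [0.5034, 0.1815, 0.115]
tool_rot: [3.141, 0.0, 2.837]
wrist_force: [0.2, 0.3, 0.2]
finger_gap: 0.0852
```

Run:
```python
from h import *
plan([.5035,.1805,.115],72.5)
c=env.capture("side");a=c["image"][100:220,180:280,::-1]
c=env.capture("top");b=c["image"][190:310,150:250,::-1]
cv2.imwrite("pics/g1.png",cv2.resize(np.hstack([a,b]),None,fx=4,fy=4,interpolation=cv2.INTER_CUBIC))
```

```text
t 2.2 tcp [503.4 181.5 115. ] rot [3.1413e+00 2.0000e-04 2.8367e+00] F [0.2 0.3 0.2] M [ 0.01 -0.04  0.06] gap 85.2
turn [0.00027706 0.00023868 0.00055407] shift [-0.4 -0.9 -0. ]
```

View pics/g1.png

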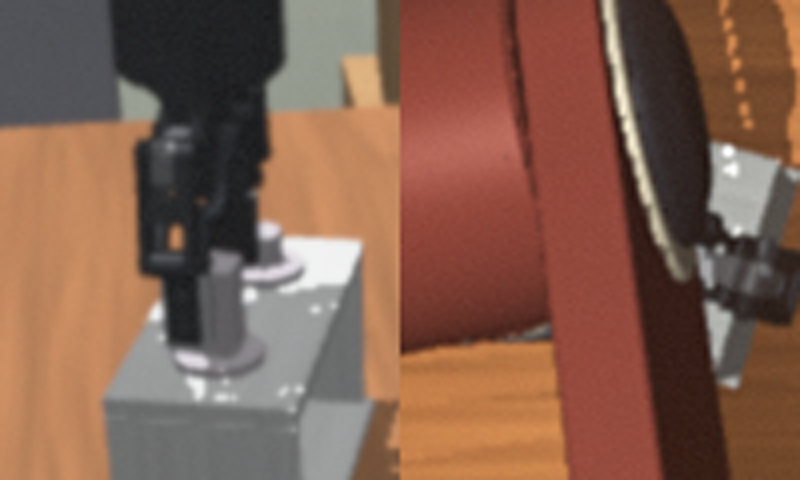

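Run:
```python
from h import *
c=env.capture("side");s=env.observe()
j=np.array([np.cos(np.radians(72.5)),np.sin(np.radians(72.5)),0])
f=lambda P:((proj(c,P)-[180,100])*6).round(0)
for z in(.128,.150):
  P=np.r_[s['eef_pos'][:2],z]
  print(z,'near',f(P-.045*j),'far',f(P+.045*j),'mid',f(P))
crop(c,'g2',180,100,280,200,6)
```

```text
0.128 near [285. 520.] far [356. 396.] mid [322. 456.]
0.15 near [281. 453.] far [353. 334.] mid [318. 391.]
```

View pics/g2.png

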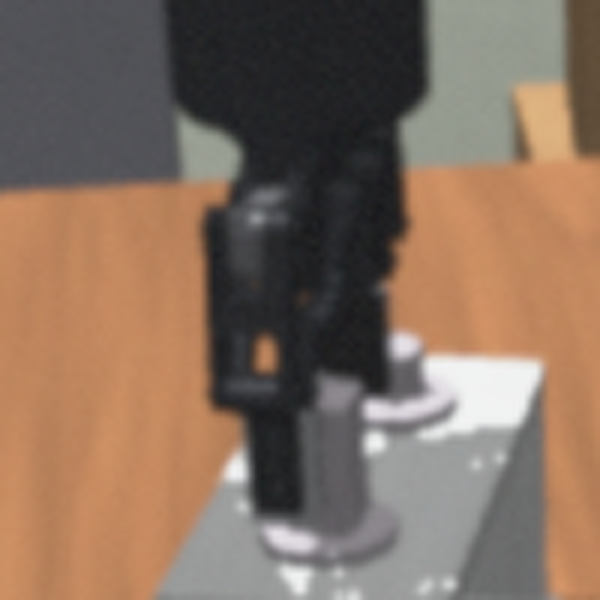

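The head's right edge is at zoomed x≈370. With its 27 mm apparent width, that puts its centre at about 325, against a predicted jaw midpoint of 320. It is centred, so I close.

>>> {"op": "arm_command", "data": {"targets": [[0,0,0,0,-0.5,0,0],[0,0,0,0,-0.5,0,0.5],[0,0,0,0,-0.5,0,1],[0,0,0,0,-0.5,0,1],[0,0,0,0,-0.5,0,1],[0,0,0,0,-0.5,0,1],[0,0,0,0,-0.5,0,1]]}}

```text
t: 3.22
eef_pos: [0.5041, 0.1812, 0.1163]
tool_rot: [3.14, 0.002, 2.837]
wrist_force: [0.5, 1.6, 1.6]
finger_gap: 0.0212
```

>>> {"op": "arm_command", "data": {"targets": [[0,0,0,0,0,-3,1],[0,0,0,0,0,-6,1],[0,0,0,0,0,-10,1],[0,0,0,0,0,-10,1]]}}

```text
t: 3.72
eef_pos: [0.5042, 0.1812, 0.1265]
tool_rot: [3.14, 0.003, 2.836]
wrist_force: [-0.8, -1.0, -4.5]
finger_gap: 0.0213
```

Run:
```python
from h import *
plan([.5035,.1805,.215],72.5)
c=env.capture("side")
crop(c,'g3',180,100,280,200,6)
```

```text
t 3.73 tcp [504.2 181.2 126.5] rot [3.1398e+00 2.6000e-03 2.8365e+00] F [-0.8 -1.  -4.5] M [ 0.01 -0.02  0.04] gap 21.3
turn [0.00181518 0.00257805 0.00030433] shift [  0.2  -0.7 -88.5]
```

View pics/g3.png

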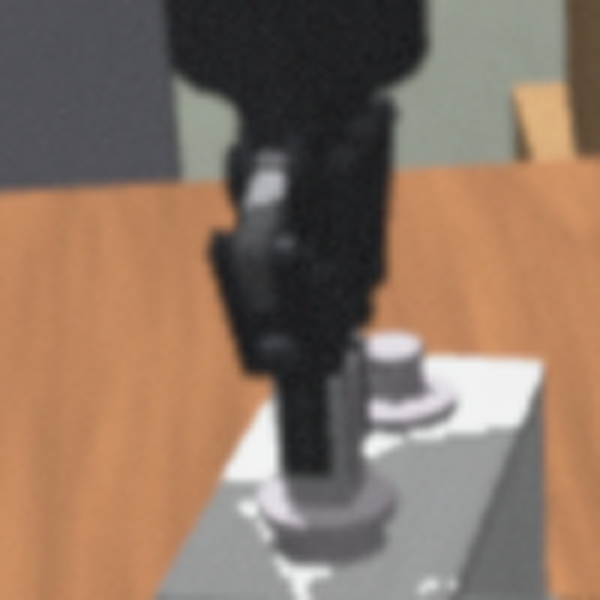

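>>> {"op": "arm_command", "data": {"targets": [[0,0,0,0,0,-20,1],[0.002,0.002,0,0,0,-45,1],[0.002,0.002,0,0,0,-70,1],[0.002,0.002,0,0,0,-93,1],[0.002,0.002,0,0,0,-95,1],[0.002,0.002,0,0,0,-95,1]]}}

```text
t: 4.53
eef_pos: [0.5036, 0.181, 0.2213]
tool_rot: [-3.141, 0.0, 2.836]
wrist_force: [0.4, 0.2, -4.8]
finger_gap: 0.0214
```

Run:
```python
from h import *
plan([.560,-.189,.222],72.5)
c=env.capture("side");crop(c,'g4',160,60,290,240,4)
```

```text
t 4.53 tcp [503.6 181.  221.3] rot [-3.1411e+00  2.0000e-04  2.8364e+00] F [ 0.4  0.2 -4.8] M [ 0.02  0.01 -0.01] gap 21.4
turn [-0.00047076  0.00017357  0.00027087] shift [-164.9 -336.    -0.5]
```

View pics/g4.png

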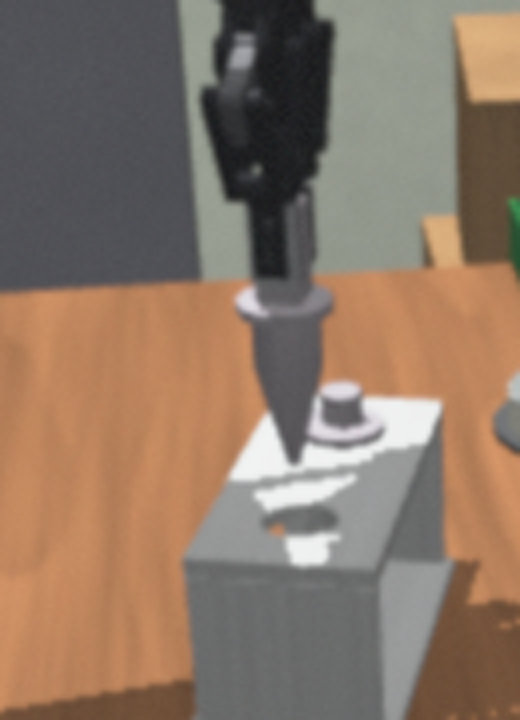

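The pin is out and hanging straight. Its tip is at zoomed (294,462) and clear of the rack. Next I move over the block hole.

>>> {"op": "arm_command", "data": {"targets": [[0,0,0,-20,-40,0,1],[0,0,0,-43,-88,0,1],[0,0,0,-66,-136,0,1],[0,0,0,-90,-184,0,1],[0,0,0,-114,-232,0,1],[0,0,0,-137,-280,0,1],[0,0,0,-155,-316,0,1],[0,0,0,-165,-336,0,1]]}}

```text
t: 5.58
eef_pos: [0.559, -0.1907, 0.2189]
tool_rot: [-3.141, -0.004, 2.835]
wrist_force: [-0.3, -0.3, -4.8]
finger_gap: 0.0212
```

>>> {"op": "arm_command", "data": {"targets": [[0,0,0,0,0,0,1],[0,0,0,0,0,0,1],[0,0,0,0,0,0,1]]}}

```text
t: 5.95
eef_pos: [0.5589, -0.1894, 0.2187]
tool_rot: [-3.141, -0.005, 2.836]
wrist_force: [-0.4, 0.7, -3.4]
finger_gap: 0.0215
```

Run:
```python
from h import *
plan([.560,-.189,.222],72.5)
c=env.capture("side");crop(c,'g5',220,150,360,350,4);cv2.imwrite('pics/side5.png',c['image'][:,:,::-1])
s=env.observe();P=s['eef_pos']
for z in (-16.3,-16.3-26,-92.3): print((proj(c,P+[0,0,z/1000])-[220,150])*4)
c=env.capture("top");cv2.imwrite('pics/top5.png',c['image'][:,:,::-1])
```

```text
t 5.95 tcp [ 558.9 -189.4  218.7] rot [-3.1413 -0.0046  2.8362] F [-0.4  0.7 -3.4] M [-0.   -0.01  0.04] gap 21.5
turn [-2.53838817e-04 -4.60019614e-03  1.35799389e-05] shift [-0.9  0.7 -3.3]
[307.80768204 405.35771476]
[307.17911095 479.26385425]
[306.04576401 612.52053569]
```

View pics/g5.png

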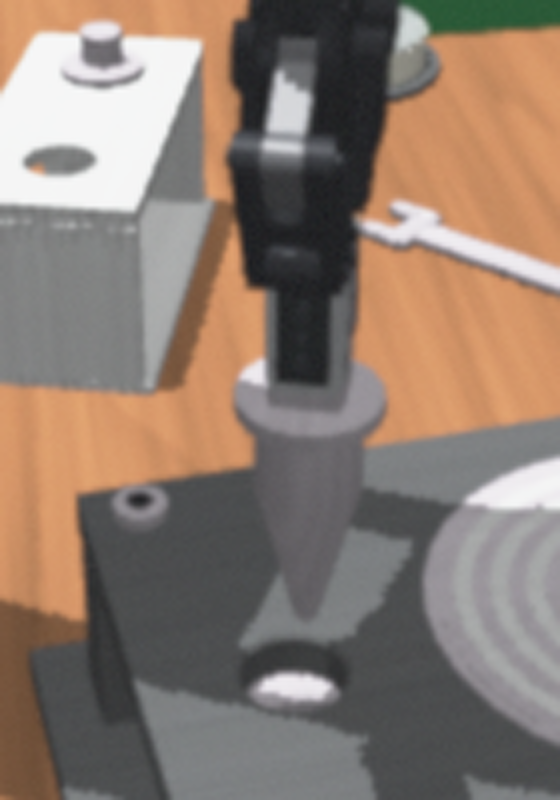

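View pics/top5.png

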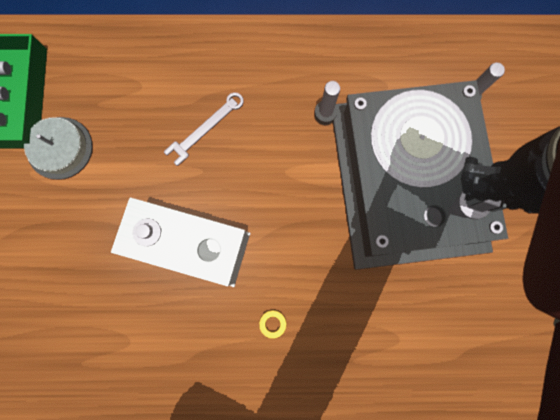

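Run:
```python
from h import *
s=env.observe();P=s['eef_pos']
o=[]
for n,w,k in(("top",(420,170,100,80),6),("side",(260,220,100,110),6)):
    c=env.capture(n);u,v,W,H=w
    im=cv2.resize(c['image'][v:v+H,u:u+W,::-1],None,fx=k,fy=k,interpolation=cv2.INTER_CUBIC)
    def draw(cx,z,r,col):
        a=np.linspace(0,2*np.pi,73)
        pts=np.array([(proj(c,[cx[0]+r*np.cos(t),cx[1]+r*np.sin(t),z])-[u,v]+.5)*k for t in a])
        cv2.polylines(im,[np.round(pts).astype(int)],True,col,1)
    draw(P[:2],P[2]-.0163,.022,(0,0,255));draw(P[:2],P[2]-.0103,.022,(0,255,255));draw(P[:2],P[2]-.0923,.0035,(0,255,0));draw(P[:2],P[2]-.0423,.016,(0,255,0))
    cv2.imwrite(f'pics/ov_{n}.png',im)
```

```text
(no output)
```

View pics/ov_top.png

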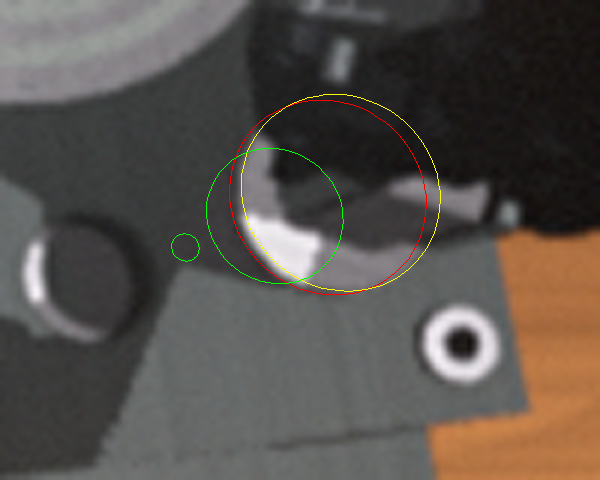

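View pics/ov_side.png

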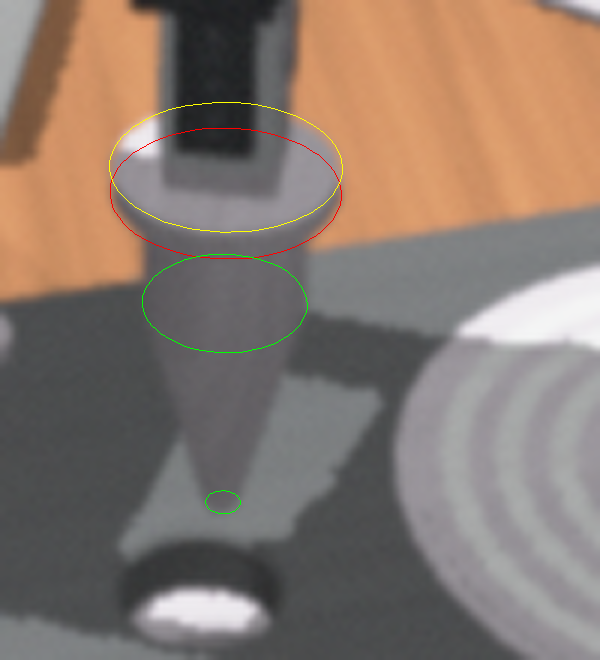

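The overlays match the pin to within about 1 mm in both cameras: collar circle top and side, tip at side zoomed (223,500). Combined estimate for the TCP over the block hole is (0.560, -0.1877). I straighten the tool and start the descent.

```bash
python3 -c "
from h import *
plan([.560,-.1877,.195],72.5)"
```

```text
t 6.15 tcp [ 559.1 -190.   219.1] rot [-3.1409 -0.0037  2.8356] F [-0.5  1.1 -3.6] M [0.02 0.04 0.  ] gap 21.0
turn [-0.00068049 -0.00365918 -0.00056052] shift [-0.3  2.5 24.1]
```

>>> {"op": "arm_command", "data": {"targets": [[0,-0.0037,0,-0.3,2.5,0,1],[0,-0.0037,0,-0.3,2.5,6,1],[0,-0.0037,0,-0.3,2.5,13,1],[0,-0.0037,0,-0.3,2.5,20,1],[0,-0.0037,0,-0.3,2.5,20,1],[0,-0.0037,0,-0.3,2.5,20,1]]}}

```text
t: 6.9
eef_pos: [0.5601, -0.1878, 0.1991]
tool_rot: [-3.141, -0.0, 2.836]
wrist_force: [0.1, -0.3, -3.7]
finger_gap: 0.021
```

Run:
```python
from h import *
a=[]
s=env.observe();a.append(s['eef_pos'])
o=[]
for n,w,k in(("top",(400,180,100,70),6),("side",(260,270,100,70),6)):
    c=env.capture(n);u,v,W,H=w
    o.append(cv2.resize(c['image'][v:v+H,u:u+W,::-1],None,fx=k,fy=k,interpolation=cv2.INTER_CUBIC))
    s=env.observe();a.append(s['eef_pos'])
    print(n,(proj(c,s['eef_pos']-[0,0,.0923])-[u,v]+.5)*k)
cv2.imwrite('pics/d1.png',np.vstack(o)[:,:])
print(np.round(np.array(a)*1000,1))
plan([.560,-.1877,.195],72.5)
```

```text
top [266.52013219 193.76586468]
side [226.17547047 268.88010634]
[[ 560.1 -187.8  199.1]
 [ 560.2 -187.9  199.4]
 [ 560.2 -187.9  199.5]]
t 7.0 tcp [ 560.2 -187.9  199.5] rot [-3.1409e+00  6.0000e-04  2.8355e+00] F [ 0.4 -0.  -3.8] M [ 0.04 -0.03 -0.02] gap 21.1
turn [-0.00071605  0.00063799 -0.00064642] shift [0.3 0.1 4.5]
```

View pics/d1.png

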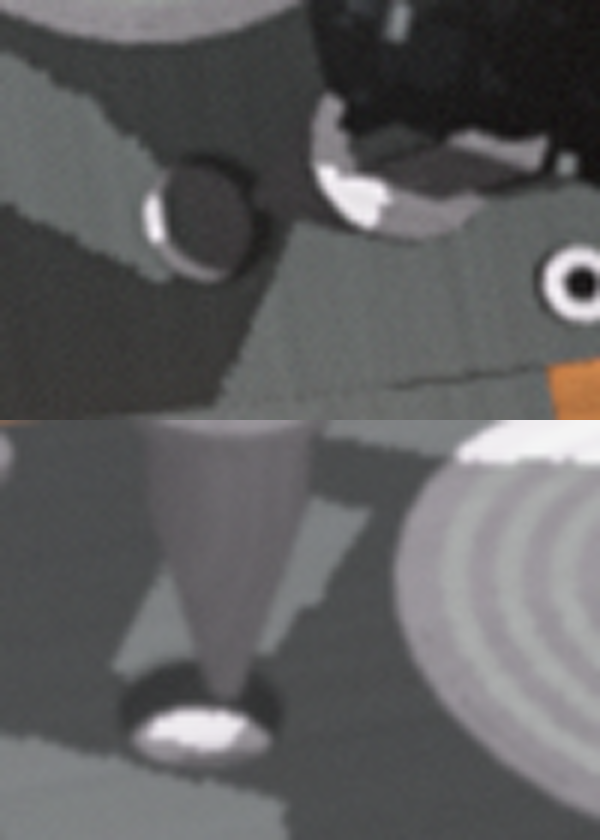

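>>> {"op": "arm_command", "data": {"targets": [[0,0,0,0,0,4,1],[0,0,0,0,0,8,1],[0,0,0,0,0,11,1],[0,0,0,0,0,14,1],[0,0,0,0,0,17,1],[0,0,0,0,0,17,1]]}}

```text
t: 7.75
eef_pos: [0.5601, -0.1878, 0.1821]
tool_rot: [-3.141, -0.0, 2.836]
wrist_force: [1.2, -0.4, -3.1]
finger_gap: 0.0212
```

Run:
```python
from h import *
c=env.capture("side");crop(c,'d2',250,250,350,350,6)
plan([.560,-.1877,.170],72.5)
```

```text
t 7.8 tcp [ 560.2 -187.9  182.3] rot [-3.1409e+00  4.0000e-04  2.8355e+00] F [-0.2  0.6 -4.3] M [-0.02  0.   -0.02] gap 21.5
turn [-0.00074017  0.00039438 -0.00068002] shift [ 0.2  0.1 12.3]
```

View pics/d2.png

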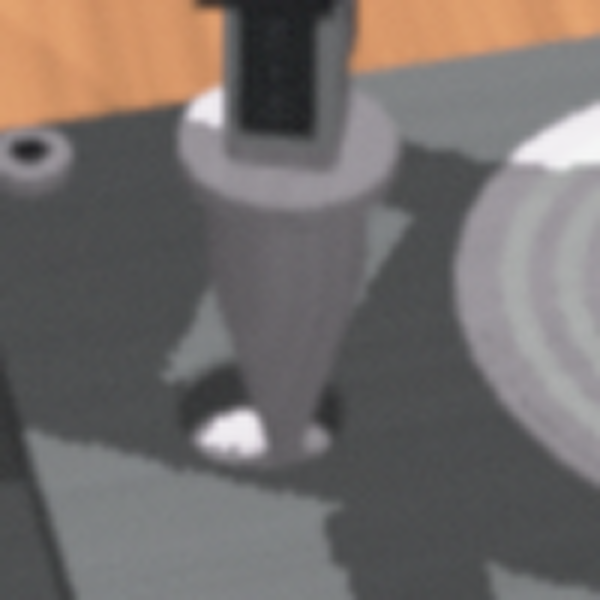

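The tip is inside the hole at zoomed (288,455), just within its near rim, and forces are nil. I continue in small steps.

>>> {"op": "arm_command", "data": {"targets": [[0,0,0,0,0,1.5,1],[0,0,0,0,0,3,1],[0,0,0,0,0,4.5,1],[0,0,0,0,0,4.5,1]]}}

```text
t: 8.3
eef_pos: [0.5601, -0.1878, 0.1776]
tool_rot: [-3.141, -0.0, 2.836]
wrist_force: [-0.1, 0.6, -3.3]
finger_gap: 0.0212
```

>>> {"op": "arm_command", "data": {"targets": [[0,0,0,0,0,1.5,1],[0,0,0,0,0,3,1],[0,0,0,0,0,3,1]]}}

```text
t: 8.68
eef_pos: [0.5599, -0.1877, 0.1743]
tool_rot: [-3.141, -0.0, 2.836]
wrist_force: [-0.5, -0.5, -4.0]
finger_gap: 0.0212
```

>>> {"op": "arm_command", "data": {"targets": [[0,0,0,0,0,1.5,1],[0,0,0,0,0,3,1],[0,0,0,0,0,3,1]]}}

```text
t: 9.05
eef_pos: [0.5598, -0.1877, 0.1711]
tool_rot: [-3.141, -0.001, 2.836]
wrist_force: [0.5, 0.7, -4.6]
finger_gap: 0.0211
```

Run:
```python
from h import *
c=env.capture("side");crop(c,'d3',250,250,350,350,6)
plan([.560,-.1877,.165],72.5)
```

```text
t 9.1 tcp [ 559.9 -187.7  171.2] rot [-3.1410e+00 -7.0000e-04  2.8355e+00] F [ 1.4 -0.1 -4.5] M [-0.08 -0.01 -0.06] gap 21.0
turn [-0.00056037 -0.00069463 -0.00061912] shift [-0.1  0.   6.2]
```

View pics/d3.png

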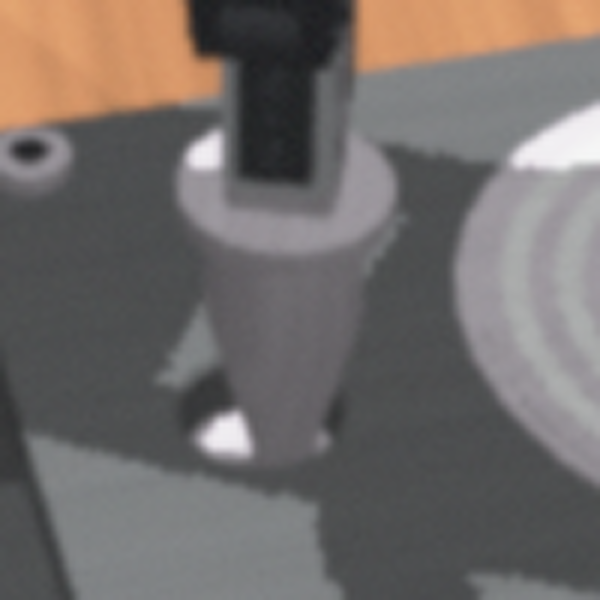

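Pin is now near the rim, with no visible plate motion and still no load. I continue.

>>> {"op": "arm_command", "data": {"targets": [[0,0,0,0,0,1,1],[0,0,0,0,0,2,1],[0,0,0,0,0,3,1],[0,0,0,0,0,3,1]]}}

```text
t: 9.6
eef_pos: [0.5598, -0.1875, 0.168]
tool_rot: [-3.142, -0.001, 2.836]
wrist_force: [0.3, 0.6, -3.0]
finger_gap: 0.0213
```

>>> {"op": "arm_command", "data": {"targets": [[0,0,0,0,0,1,1],[0,0,0,0,0,2,1],[0,0,0,0,0,2,1]]}}

```text
t: 9.98
eef_pos: [0.5597, -0.1871, 0.1658]
tool_rot: [3.141, -0.002, 2.836]
wrist_force: [-0.1, 2.0, -3.2]
finger_gap: 0.0214
```

>>> {"op": "arm_command", "data": {"targets": [[0,0,0,0,0,1,1],[0,0,0,0,0,2,1],[0,0,0,0,0,2,1]]}}

```text
t: 10.35
eef_pos: [0.5596, -0.1867, 0.1637]
tool_rot: [3.14, -0.002, 2.836]
wrist_force: [-0.5, 3.7, -3.0]
finger_gap: 0.0217
```

>>> {"op": "arm_command", "data": {"targets": [[0,0,0,-0.6,-0.9,1,1],[0,0,0,-0.6,-0.9,2,1],[0,0,0,-0.6,-0.9,2,1]]}}

```text
t: 10.72
eef_pos: [0.5597, -0.1872, 0.1615]
tool_rot: [3.139, -0.003, 2.836]
wrist_force: [-2.1, 4.7, -2.0]
finger_gap: 0.0212
```

Run:
```python
from h import *
c=env.capture("side");crop(c,'d4',250,250,350,350,6)
plan([.560,-.1877,.160],72.5)
```

```text
t 10.78 tcp [ 559.7 -187.2  161.5] rot [ 3.1392 -0.0032  2.8358] F [-1.8  4.5 -2.2] M [ 1.2   0.29 -0.  ] gap 21.4
turn [ 0.0023771  -0.00322104 -0.00035792] shift [-0.4 -0.4  1.5]
```

View pics/d4.png

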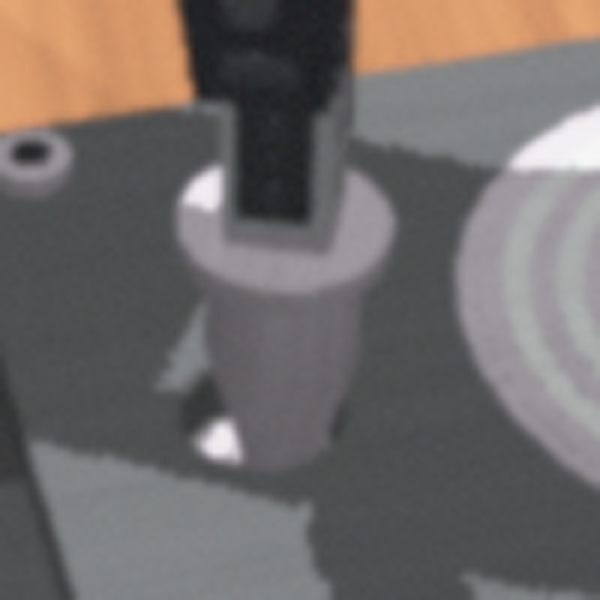

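>>> {"op": "arm_command", "data": {"targets": [[0.002,-0.003,0,-0.5,-0.8,1,1],[0.002,-0.003,0,-0.5,-0.8,2,1],[0.002,-0.003,0,-0.5,-0.8,2,1]]}}

```text
t: 11.15
eef_pos: [0.5597, -0.1877, 0.1594]
tool_rot: [3.14, -0.001, 2.836]
wrist_force: [-2.6, 3.7, -1.8]
finger_gap: 0.0211
```

```bash
python3 -c "
from h import *
plan([.560,-.1877,.157],72.5)"
```

```text
t 11.15 tcp [ 559.7 -187.7  159.4] rot [ 3.1404e+00 -1.4000e-03  2.8359e+00] F [-2.6  3.7 -1.8] M [ 1.14  0.39 -0.01] gap 21.1
turn [ 0.00121665 -0.00144884 -0.00024377] shift [-0.3  0.1  2.4]
```

>>> {"op": "arm_command", "data": {"targets": [[0.001,-0.001,0,-0.4,-0.4,1,1],[0.001,-0.001,0,-0.4,-0.4,2,1],[0.001,-0.001,0,-0.4,-0.4,3,1],[0.001,-0.001,0,-0.4,-0.4,3,1]]}}

```text
t: 11.65
eef_pos: [0.5596, -0.1877, 0.1562]
tool_rot: [3.141, -0.002, 2.836]
wrist_force: [-2.1, 5.1, -1.8]
finger_gap: 0.0212
```

```bash
python3 -c "
from h import *
plan([.560,-.1877,.154],72.5)"
```

```text
t 11.65 tcp [ 559.6 -187.7  156.2] rot [ 3.1406e+00 -1.7000e-03  2.8359e+00] F [-2.1  5.1 -1.8] M [1.07 0.43 0.03] gap 21.2
turn [ 0.00096966 -0.00173143 -0.00023848] shift [-0.3  0.1  2.2]
```

>>> {"op": "arm_command", "data": {"targets": [[0.001,-0.001,0,-0.5,-0.4,1,1],[0.001,-0.001,0,-0.5,-0.4,2,1],[0.001,-0.001,0,-0.5,-0.4,3,1],[0.001,-0.001,0,-0.5,-0.4,3,1]]}}

```text
t: 12.15
eef_pos: [0.5596, -0.1878, 0.153]
tool_rot: [3.141, -0.002, 2.836]
wrist_force: [-2.2, 5.1, -1.6]
finger_gap: 0.0215
```

>>> {"op": "arm_command", "data": {"targets": [[0.001,-0.001,0,-0.5,-0.4,1,1],[0.001,-0.001,0,-0.5,-0.4,2,1],[0.001,-0.001,0,-0.5,-0.4,3,1],[0.001,-0.001,0,-0.5,-0.4,3,1]]}}

```text
t: 12.65
eef_pos: [0.5595, -0.188, 0.1497]
tool_rot: [3.142, -0.003, 2.836]
wrist_force: [-1.7, 4.8, -0.9]
finger_gap: 0.0215
```

```bash
python3 -c "
from h import *
plan([.560,-.1877,.148],72.5)"
```

```text
t 12.65 tcp [ 559.5 -188.   149.7] rot [ 3.1415e+00 -2.9000e-03  2.8362e+00] F [-1.7  4.8 -0.9] M [ 1.04  0.46 -0.04] gap 21.5
turn [ 4.46103285e-05 -2.87331514e-03  5.95203000e-06] shift [-0.4  0.4  1.7]
```

>>> {"op": "arm_command", "data": {"targets": [[0,-0.003,0,-0.6,-0.1,1,1],[0,-0.003,0,-0.6,-0.1,2,1],[0,-0.003,0,-0.6,-0.1,3,1],[0,-0.003,0,-0.6,-0.1,4,1],[0,-0.003,0,-0.6,-0.1,4,1]]}}

```text
t: 13.28
eef_pos: [0.5594, -0.1879, 0.1454]
tool_rot: [3.141, -0.002, 2.836]
wrist_force: [-2.8, 5.5, -2.2]
finger_gap: 0.0209
```

```bash
python3 -c "
from h import *
c=env.capture('side');crop(c,'d5',250,250,350,350,6)
plan([.560,-.1877,.142],72.5)"
```

```text
t 13.32 tcp [ 559.4 -187.9  145.4] rot [ 3.1412e+00 -2.0000e-03  2.8363e+00] F [-2.9  5.5 -0.5] M [ 1.01  0.58 -0.02] gap 21.3
turn [ 0.00039826 -0.00195955  0.00011755] shift [-0.5  0.4  3.4]
```

View pics/d5.png

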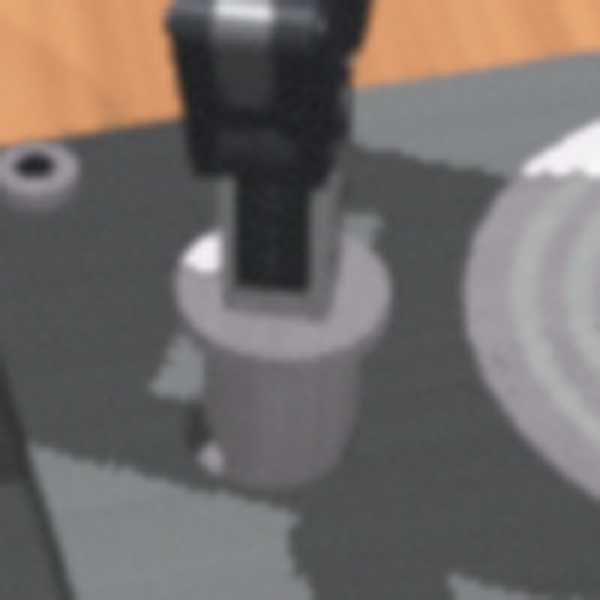

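The plate is sliding with the pin: its left screw is now at zoomed (35,168), where it was at (32,150). I continue.

>>> {"op": "arm_command", "data": {"targets": [[0,-0.002,0,-0.9,0.1,1,1],[0,-0.002,0,-0.9,0.1,2,1],[0,-0.002,0,-0.9,0.1,3,1],[0,-0.002,0,-0.9,0.1,3,1]]}}

```text
t: 13.82
eef_pos: [0.5594, -0.1877, 0.142]
tool_rot: [3.141, -0.003, 2.836]
wrist_force: [-2.7, 4.2, -0.5]
finger_gap: 0.0215
```

```bash
python3 -c "
from h import *
plan([.560,-.1877,.139],72.5)"
```

```text
t 13.82 tcp [ 559.4 -187.7  142. ] rot [ 3.1411e+00 -2.6000e-03  2.8364e+00] F [-2.7  4.2 -0.5] M [ 0.96  0.63 -0.03] gap 21.5
turn [ 0.00052702 -0.00264009  0.0002139 ] shift [-0.6  0.2  3. ]
```

>>> {"op": "arm_command", "data": {"targets": [[0,-0.003,0,-1.1,0,1,1],[0,-0.003,0,-1.1,0,2,1],[0,-0.003,0,-1.1,0,3,1],[0,-0.003,0,-1.1,0,3,1]]}}

```text
t: 14.32
eef_pos: [0.5592, -0.1877, 0.1385]
tool_rot: [3.141, -0.003, 2.837]
wrist_force: [-5.0, 4.8, -0.2]
finger_gap: 0.0211
```

```bash
python3 -c "
from h import *
plan([.560,-.1877,.136],72.5)"
```

```text
t 14.32 tcp [ 559.2 -187.7  138.5] rot [ 3.1413 -0.0033  2.8365] F [-5.   4.8 -0.2] M [ 0.93  0.94 -0.02] gap 21.1
turn [ 0.00028709 -0.00325442  0.0003554 ] shift [-0.7  0.3  2.5]
```

>>> {"op": "arm_command", "data": {"targets": [[0,-0.003,0,-1.2,0,1,1],[0,-0.003,0,-1.2,0,2,1],[0,-0.003,0,-1.2,0,2,1]]}}

```text
t: 14.7
eef_pos: [0.5589, -0.1877, 0.1353]
tool_rot: [3.142, -0.004, 2.837]
wrist_force: [-3.6, 3.9, -2.8]
finger_gap: 0.0213
```

```bash
python3 -c "
from h import *
plan([.560,-.1877,.134],72.5)"
```

```text
t 14.7 tcp [ 558.9 -187.7  135.3] rot [ 3.1415 -0.0045  2.8367] F [-3.6  3.9 -2.8] M [0.87 0.79 0.02] gap 21.3
turn [ 4.42451212e-05 -4.49613535e-03  5.11516721e-04] shift [-1.   0.4  1.3]
```

>>> {"op": "arm_command", "data": {"targets": [[0,-0.005,0,-1.5,0.3,0.5,1],[0,-0.005,0,-2,0.3,1,1],[0,-0.005,0,-2,0.3,1.5,1],[0,-0.005,0,-2,0.3,1.5,1]]}}

```text
t: 15.2
eef_pos: [0.559, -0.1876, 0.1325]
tool_rot: [-3.141, -0.005, 2.837]
wrist_force: [-4.4, 3.8, -3.5]
finger_gap: 0.0212
```

```bash
python3 -c "
from h import *
plan([.560,-.1877,.131],72.5)
s=env.observe();print(s['q'].round(3),s['qvel'].round(3))"
```

```text
t 15.2 tcp [ 559.  -187.6  132.5] rot [-3.1412 -0.0051  2.8368] F [-4.4  3.8 -3.5] M [ 0.93  1.02 -0.02] gap 21.2
turn [-0.00034637 -0.00506339  0.00068612] shift [-1.   0.2  1.5]
[-4.490e-01  5.300e-02  1.782e+00 -1.000e-03  1.311e+00 -1.715e+00] [-0.002  0.     0.001 -0.    -0.001 -0.   ]
```

>>> {"op": "arm_command", "data": {"targets": [[0,-0.005,0,-2,0.3,0.5,1],[0,-0.005,0,-2,0.3,1,1],[0,-0.005,0,-2,0.3,1.5,1],[0,-0.005,0,-2,0.3,1.5,1]]}}

```text
t: 15.7
eef_pos: [0.559, -0.1876, 0.1297]
tool_rot: [-3.141, -0.006, 2.837]
wrist_force: [-5.4, 3.2, -2.5]
finger_gap: 0.0212
```

>>> {"op": "arm_command", "data": {"targets": [[0,-0.005,0,-2,0.3,0.5,1],[0,-0.005,0,-2,0.3,1,1],[0,-0.005,0,-2,0.3,1.5,1],[0,-0.005,0,-2,0.3,1.5,1]]}}

```text
t: 16.2
eef_pos: [0.5591, -0.1875, 0.127]
tool_rot: [-3.14, -0.006, 2.837]
wrist_force: [-5.3, 3.9, -2.2]
finger_gap: 0.0211
```

```bash
python3 -c "
from h import *
plan([.560,-.1877,.125],72.5)"
```

```text
t 16.2 tcp [ 559.1 -187.5  127. ] rot [-3.14   -0.006   2.8372] F [-5.3  3.9 -2.2] M [0.8  0.97 0.01] gap 21.1
turn [-0.00156594 -0.005953    0.00104171] shift [-0.9  0.1  2. ]
```

>>> {"op": "arm_command", "data": {"targets": [[0,-0.002,0,-0.8,0,0.5,1],[0,-0.002,0,-0.8,0,1,1],[0,-0.002,0,-0.8,0,1,1]]}}

```text
t: 16.58
eef_pos: [0.559, -0.1878, 0.1255]
tool_rot: [-3.14, -0.006, 2.837]
wrist_force: [-4.6, 2.8, -1.6]
finger_gap: 0.0216
```

>>> {"op": "arm_command", "data": {"targets": [[0,-0.002,0,-0.8,0,0.5,1],[0,-0.002,0,-0.8,0,1,1],[0,-0.002,0,-0.8,0,1,1]]}}

```text
t: 16.95
eef_pos: [0.5591, -0.1881, 0.1244]
tool_rot: [-3.139, -0.006, 2.837]
wrist_force: [-3.3, 3.9, -1.6]
finger_gap: 0.0211
```

```bash
python3 -c "
from h import *
plan([.560,-.1877,.122],72.5)"
```

```text
t 16.95 tcp [ 559.1 -188.1  124.4] rot [-3.139  -0.006   2.8373] F [-3.3  3.9 -1.6] M [ 0.77  0.67 -0.06] gap 21.1
turn [-0.00260862 -0.00597555  0.00115698] shift [-0.7  0.6  2.4]
```

>>> {"op": "arm_command", "data": {"targets": [[-0.002,-0.003,0,-0.8,0.3,0.5,1],[-0.002,-0.003,0,-0.8,0.3,1,1],[-0.002,-0.003,0,-0.8,0.3,1,1]]}}

```text
t: 17.32
eef_pos: [0.5594, -0.1881, 0.1232]
tool_rot: [-3.14, -0.005, 2.837]
wrist_force: [-3.7, 3.4, -1.6]
finger_gap: 0.021
```

>>> {"op": "arm_command", "data": {"targets": [[-0.002,-0.003,0,-0.8,0.3,0.5,1],[-0.002,-0.003,0,-0.8,0.3,1,1],[-0.002,-0.003,0,-0.8,0.3,1,1]]}}

```text
t: 17.7
eef_pos: [0.5596, -0.1881, 0.122]
tool_rot: [3.142, -0.003, 2.838]
wrist_force: [-3.6, 3.8, -1.3]
finger_gap: 0.0214
```

```bash
python3 -c "
from h import *
plan([.560,-.1877,.122],72.5)"
```

```text
t 17.7 tcp [ 559.6 -188.1  122. ] rot [ 3.1416 -0.0034  2.8376] F [-3.6  3.8 -1.3] M [ 0.69  0.64 -0.  ] gap 21.4
turn [-2.38518265e-06 -3.35687178e-03  1.42417559e-03] shift [-0.3  0.5  0. ]
```

>>> {"op": "arm_command", "data": {"targets": [[0,-0.002,0,-0.5,0.3,0.5,1],[0,-0.002,0,-0.5,0.3,1,1],[0,-0.002,0,-0.5,0.3,1,1]]}}

```text
t: 18.08
eef_pos: [0.5598, -0.1882, 0.121]
tool_rot: [-3.141, -0.002, 2.838]
wrist_force: [-3.5, 3.5, -1.1]
finger_gap: 0.0214
```

>>> {"op": "arm_command", "data": {"targets": [[0,-0.002,0,-0.5,0.3,0.5,1],[0,-0.002,0,-0.5,0.3,1,1],[0,-0.002,0,-0.5,0.3,1,1]]}}

```text
t: 18.45
eef_pos: [0.5602, -0.1881, 0.1197]
tool_rot: [-3.141, -0.001, 2.838]
wrist_force: [-3.2, 2.0, -3.5]
finger_gap: 0.0212
```

```bash
python3 -c "
from h import *
c=env.capture('side');crop(c,'d6',250,250,350,350,6)
plan([.560,-.1877,.1163],72.5)"
```

```text
t 18.5 tcp [ 560.1 -188.1  119.7] rot [-3.1407e+00 -8.0000e-04  2.8376e+00] F [-3.8  2.3 -2.7] M [0.56 0.73 0.01] gap 21.0
turn [-0.00086878 -0.00074946  0.00144168] shift [0.2 0.4 3.4]
```

View pics/d6.png

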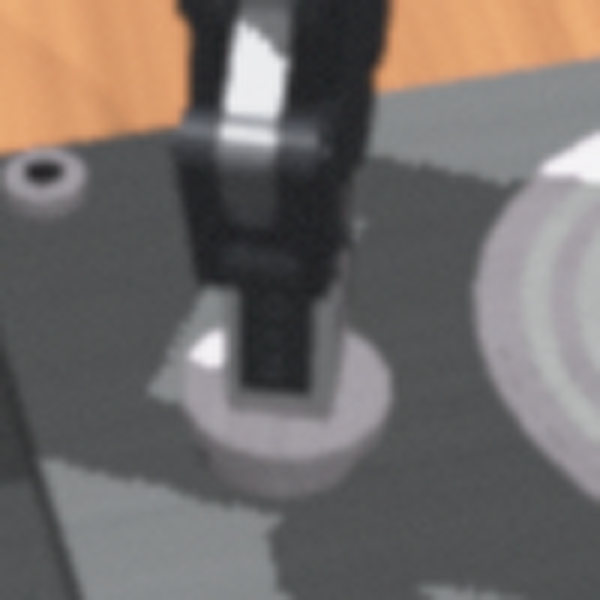

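The collar is still about 8 mm above the plate, and loads stay at plate-sliding level. I continue gently.

>>> {"op": "arm_command", "data": {"targets": [[0,0,0,0,0.2,0.5,1],[0,0,0,0,0.2,1,1],[0,0,0,0,0.2,1.5,1],[0,0,0,0,0.2,1.5,1]]}}

```text
t: 19.0
eef_pos: [0.5602, -0.188, 0.1182]
tool_rot: [-3.141, -0.0, 2.838]
wrist_force: [-3.5, 2.1, -3.1]
finger_gap: 0.0213
```

>>> {"op": "arm_command", "data": {"targets": [[0,0,0,0,0.2,0.5,1],[0,0,0,0,0.2,1,1],[0,0,0,0,0.2,1.5,1],[0,0,0,0,0.2,1.5,1]]}}

```text
t: 19.5
eef_pos: [0.5603, -0.188, 0.1167]
tool_rot: [-3.14, -0.0, 2.838]
wrist_force: [-2.3, 1.4, -2.6]
finger_gap: 0.0214
```

```bash
python3 -c "
from h import *
plan([.560,-.1877,.1113],72.5)"
```

```text
t 19.5 tcp [ 560.3 -188.   116.7] rot [-3.1403e+00 -3.0000e-04  2.8376e+00] F [-2.3  1.4 -2.6] M [ 0.27  0.6  -0.03] gap 21.4
turn [-0.00127701 -0.00032722  0.00141028] shift [0.4 0.2 5.4]
```

>>> {"op": "arm_command", "data": {"targets": [[-0.001,0,0,0,0,0.5,1],[-0.001,0,0,0,0,1,1],[-0.001,0,0,0,0,1.5,1],[-0.001,0,0,0,0,1.5,1]]}}

```text
t: 20.0
eef_pos: [0.5604, -0.188, 0.1151]
tool_rot: [-3.141, -0.0, 2.838]
wrist_force: [-3.5, 1.2, -2.6]
finger_gap: 0.0212
```

>>> {"op": "arm_command", "data": {"targets": [[-0.001,0,0,0,0,0.5,1],[-0.001,0,0,0,0,1,1],[-0.001,0,0,0,0,1.5,1],[-0.001,0,0,0,0,1.5,1]]}}

```text
t: 20.5
eef_pos: [0.5604, -0.188, 0.1135]
tool_rot: [3.141, -0.0, 2.838]
wrist_force: [-4.0, 0.8, -2.5]
finger_gap: 0.0213
```

>>> {"op": "arm_command", "data": {"targets": [[0,0,0,0,0,0.5,1],[0,0,0,0,0,1,1],[0,0,0,0,0,1,1]]}}

```text
t: 20.88
eef_pos: [0.5604, -0.188, 0.1124]
tool_rot: [3.141, -0.0, 2.838]
wrist_force: [-2.8, 1.8, -2.3]
finger_gap: 0.0213
```

```bash
python3 -c "
from h import *
c=env.capture('side');crop(c,'d7',250,250,350,350,6)
plan([.560,-.1877,.1113],72.5)"
```

```text
t 20.93 tcp [ 560.4 -188.   112.5] rot [3.1409 0.     2.8376] F [-1.8  1.9 -2.7] M [ 0.28  0.52 -0.  ] gap 21.5
turn [7.08174858e-04 1.79359138e-05 1.39023649e-03] shift [0.5 0.2 1.2]
```

View pics/d7.png

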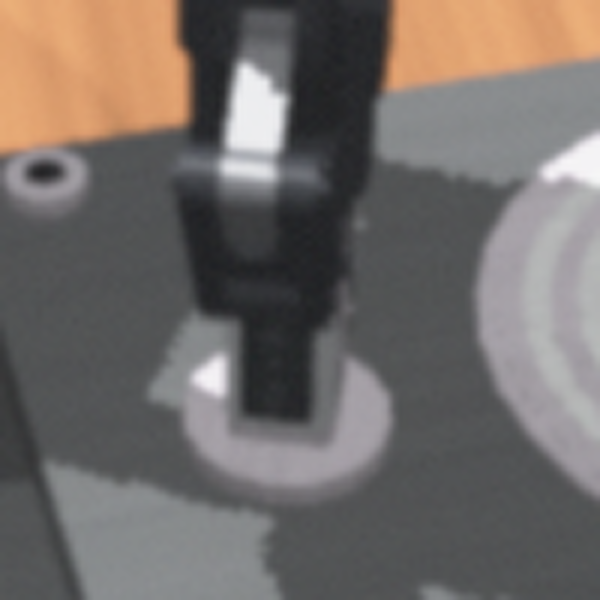

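Nearly home: the collar rim bottoms at zoomed y≈500, about 1 mm above the plate. I settle it in 0.5 mm steps.

>>> {"op": "arm_command", "data": {"targets": [[0,0,0,0,0,0.5,1],[0,0,0,0,0,0.5,1]]}}

```text
t: 21.18
eef_pos: [0.5604, -0.188, 0.1119]
tool_rot: [3.141, -0.0, 2.838]
wrist_force: [-3.1, 2.4, -2.7]
finger_gap: 0.0212
```

>>> {"op": "arm_command", "data": {"targets": [[0,0,0,0,0,0.5,1],[0,0,0,0,0,0.5,1]]}}

```text
t: 21.42
eef_pos: [0.5604, -0.188, 0.1113]
tool_rot: [3.141, -0.0, 2.838]
wrist_force: [-3.0, 0.4, -2.1]
finger_gap: 0.0211
```

>>> {"op": "arm_command", "data": {"targets": [[0,0,0,0,0,0.5,1],[0,0,0,0,0,0.5,1]]}}

```text
t: 21.68
eef_pos: [0.5605, -0.188, 0.1113]
tool_rot: [3.141, 0.0, 2.838]
wrist_force: [-3.9, 1.8, 0.6]
finger_gap: 0.0215
```

>>> {"op": "arm_command", "data": {"targets": [[0,0,0,0,0,0.6,1],[0,0,0,0,0,0.6,1]]}}

```text
t: 21.92
eef_pos: [0.5606, -0.188, 0.1113]
tool_rot: [3.141, 0.0, 2.838]
wrist_force: [-5.1, 1.7, 1.5]
finger_gap: 0.0213
```

The pin is seated: z stopped at 0.1113 and Fz rose. Now I release and retreat.

>>> {"op": "arm_command", "data": {"targets": [[0,0,0,0,0,0,0.3],[0,0,0,0,0,0,0],[0,0,0,0,0,0,-0.5],[0,0,0,0,0,0,-1],[0,0,0,0,0,0,-1],[0,0,0,0,0,0,-1],[0,0,0,0,0,0,-1]]}}

```text
t: 22.8
eef_pos: [0.5606, -0.188, 0.1113]
tool_rot: [3.141, 0.0, 2.838]
wrist_force: [-0.2, -0.0, -0.7]
finger_gap: 0.0855
```

```bash
python3 -c "
from h import *
c=env.capture('side');crop(c,'e1',230,230,370,350,5)
plan([.560,-.1877,.2],72.5)"
```

```text
t 22.85 tcp [ 560.6 -188.   111.3] rot [3.1408e+00 1.0000e-04 2.8377e+00] F [0.  0.9 0.6] M [ 0.02 -0.01  0.02] gap 85.5
turn [0.00076271 0.00014734 0.00153111] shift [  0.6   0.1 -88.7]
```

View pics/e1.png

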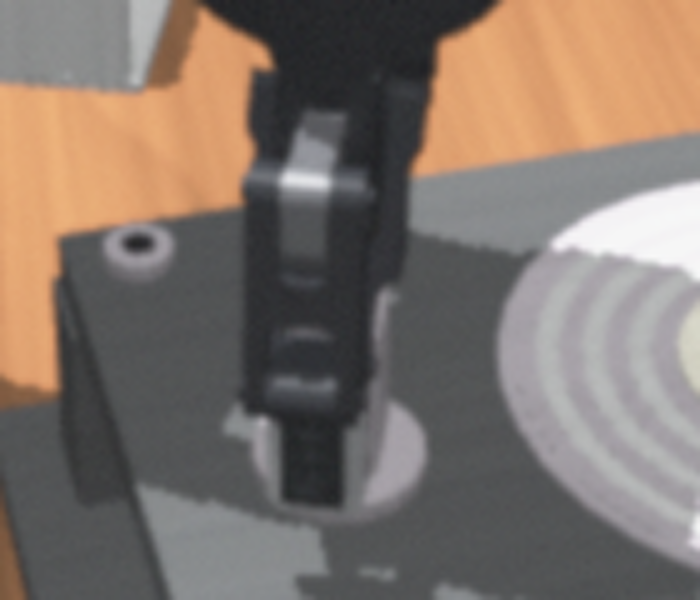

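The jaws are open and the pin stays put, with its collar at zoomed (340,455). I lift straight up, then move aside.

>>> {"op": "arm_command", "data": {"targets": [[0,0,0,0,0,-10,-1],[0,0,0,0,0,-25,-1],[0,0,0,0,0,-50,-1],[0,0,0,0,0,-80,-1],[0,0,0,0,0,-110,-1],[0,0,0,20,30,-130,-1],[0,0,0,50,60,-130,-1],[0,0,0,50,60,-130,-1]]}}

```text
t: 23.85
eef_pos: [0.5305, -0.1143, 0.2433]
tool_rot: [3.141, 0.003, 2.84]
wrist_force: [-0.7, -0.8, 0.1]
finger_gap: 0.0857
```

>>> {"op": "arm_command", "data": {"targets": [[0,0,0,40,50,0,-1],[0,0,0,80,90,0,-1],[0,0,0,110,110,0,-1],[0,0,0,110,110,0,-1]]}}

```text
t: 24.35
eef_pos: [0.4579, 0.0243, 0.244]
tool_rot: [3.141, 0.005, 2.843]
wrist_force: [-0.1, -0.5, 0.0]
finger_gap: 0.0851
```

Run:
```python
from h import *
o=[]
for n,w in(("top",(390,170,100,70)),("side",(240,260,100,70))):
    c=env.capture(n);u,v,W,H=w
    cv2.imwrite(f'pics/end_{n}.png',c['image'][:,:,::-1])
    im=cv2.resize(c['image'][v:v+H,u:u+W,::-1],None,fx=6,fy=6,interpolation=cv2.INTER_CUBIC)
    a=np.linspace(0,2*np.pi,73)
    for z,r,col in((.095,.022,(0,0,255)),(.101,.022,(0,255,255))):
        pts=np.array([(proj(c,[.5606+r*np.cos(t),-.188+r*np.sin(t),z])-[u,v]+.5)*6 for t in a])
        cv2.polylines(im,[np.round(pts).astype(int)],True,col,1)
    o.append(im)
cv2.imwrite('pics/end.png',np.vstack(o)[:,:])
plan([.56,-.18,.2])
```

```text
t 24.45 tcp [458.8  22.8 243.8] rot [3.1411 0.0046 2.8401] F [ 1.8 -1.2 -0. ] M [ 0.04  0.03 -0.02] gap 85.5
turn None shift [-156.6 -163.7   44.4]
```

View pics/end.png

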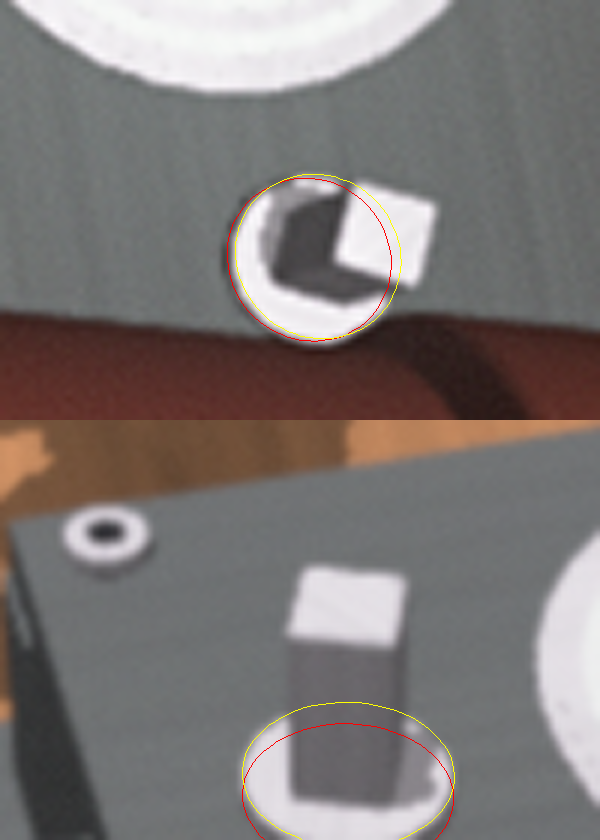

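View pics/end_side.png

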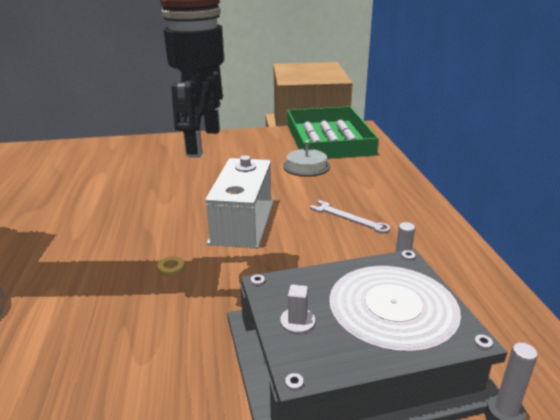

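View pics/end_top.png

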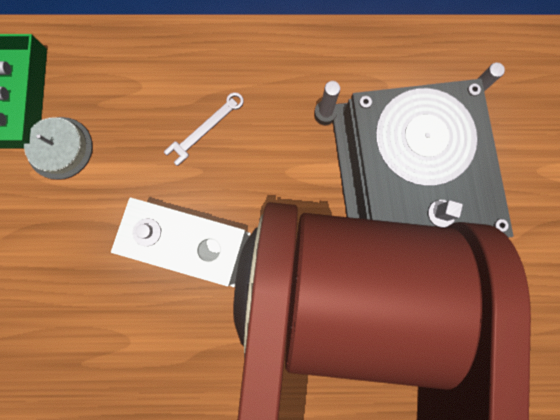

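The pin stands upright in the plate with its collar on the surface: top (443,213), side (298,320). The dowel, wrench and spacer are where they were, and the gripper is clear. I'm handing in.

```bash
python3 -c "
from station import env
print(env.hand_in())"
```

```text
the job is handed in; nothing more can be done
None
```

I took the tapered pin from the rack by its square head and drove it down through the plate and into the lower block. The plate slid into line as it went. The pin is seated with its collar on the plate, released, and the job is handed in at about 24.5 s of the 67 s allowed. The hand-in reports no verdict.

- **Block hole:** I measured it from the crescent in both pictures, at (+4.4, −10.8) mm from the plate's hole. I lowered the pin along that line so the taper pushed the plate rather than the block.
- **Forces:** Sideways load on the wrist stayed at about 7 N or less in the readings between steps. That is the level expected from the plate sliding. I have no separate reading for the pin against the block. At the end the collar took only about 4 N, a gentle set-down.
- **Final checks:** The tool stopped at the height recorded when I gripped the pin, which puts the collar flat on the plate. The tool was upright within 0.001 rad, and the top picture shows the collar within about 1 mm of where it was released. I had no direct final measurement of the pin's axis against the hole centre, since the collar covers it. The 32 mm shank in the 34 mm hole limits that offset to about 1 mm.
- **Other objects:** The dowel, the wrench and the spacer look unmoved.
- **Disagreements:** The two cameras differed by about 2.5 mm in y at the plate hole, and I weighted the top view. The taper first touched the plate a few millimetres lower than I predicted, which fits an error of 1–2 mm.

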